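Load a tube into position 5 of a hooded click-stop sample carousel

ROBOT

A 6-joint arm with a two-finger parallel gripper is mounted at the origin on a cart in front of the work surface, level with it; the furniture and walls round the work are solid. World frame = base frame: x ahead of the robot, y to its left, z up, the work surface at z = 0. Lengths are in mm, angles in rad, forces in N, time in s.
With the tool pointing down it reaches from about 350 to 850 mm from the base axis. Payload 8.1 kg.
Tool frame: the origin (TCP) lies midway between the tips of the shut fingers; the grasp point (between the pads) lies 19 mm behind it (manip.grasp_offset is the distance from the TCP to the grasp point, in mm); z points along the fingers, y is the line along which they close (so a half turn about z gives the same grasp; the last joint's range is limited). The gripper opens to 85 mm and grips with 20 to 120 N. Pads are 22 mm wide; open, the fingers measure 114 mm over their backs; the gripper's body (76 mm by 85 mm) begins 54 mm behind the grasp point. The pads swing forward as they close: fully open they stand 13 mm farther back than shut.
Start: joints at [-1.217, 0.13, 1.488, -0, 1.523, -0.085], TCP at [254.932, -543.153, 231.292] pointing down, gripper open.
Joint ranges: [-2.96, 2.96], [-0.89, 2.26], [0.02, 2.5], [-1.34, 4.48], [0, 2.73], [-2.66, 2.66]. Speed limits (rad/s): [2.39, 2.39, 2.79, 3.14, 3.14, 3.14].

INTERFACE

Orientations are given as a 3x3 rotation matrix whose columns are the frame's x, y, z axes.
In Python, from workcell import manip gives the robot as it stands.
- The arm moves only by the tool apply_moves, never from a script. Its argument "motion" is a list of rows, each a list of 3 entries, a list of its own where there are three numbers: the shift along the tool's x, y, z in cm, then the turn about the tool's z in rad, then the finger opening in cm, from 0 to 8.54. A call has exactly 5 rows; each row shifts and turns the commanded pose from where the row before left it, along the tool's axes as they then stand; what a row does not reach is not made up. A row lasts 1/12 s, in which the tool goes at most 41.7 mm and 7.16 degrees, less where a joint would pass 70% of its speed; a pose out of reach is approached as far as the arm can. A call is refused whole if a number of a shift passes 4.17 or a number of a turn 0.125, either way. A call with a gripper value outside its range is refused whole. The fingers move at their own pace and stop on an object; "newtons" is the grip in N (left out, the last holds). Time passes only in rows, so rows that do not move let the fingers close, or fill a call up. It gives the time, the measured TCP pose, the force, the opening and the grip force at its end, in the units of the state.
- manip.observe(): the state, without advancing time (a new reading comes with each control period).
- manip.snapshot(name): name is "scene" or "top" or "wrist"; returns the picture (420x560x3 uint8, red, green, blue); there is no depth.
- manip.camera_params(name): a dict with "fovy" (degrees; the focal length in pixels is half the picture's height over the tangent of half this angle, whatever the lens; pixels are square), "cx", "cy" (the principal point, pixels), "R" (3x3) and "t" (3): a world point X has camera coordinates R X + t; the wrist camera has in their place "mount" (4x4, takes a point from camera to tool coordinates, whose origin is the TCP and whose axes are the flange's). Camera axes: x right, y down, z forward; pixel columns grow to the right and rows downward; lengths in mm; the calibration is good to about 2 mm. A picture is of the moment at which its call begins: read the wrist's pose just before it. camera_params takes no time and is no camera call.
- manip.hand_in(): hands the job in; it is judged then, once.
The state is a dict: "t": time; "joint_positions": joint angles; "dq": joint speeds; "effort": joint torques, N m; "position": TCP position; "tcp_rot": TCP orientation; "ft_force": force on the tool from outside, world axes, zero at the start; "wrist_torque": the same for the moment, N m; "finger_gap": finger opening in mm; "grip_force": force on a finger pad.
Only numpy, scipy, OpenCV 4.12 (cv2) and the standard library are available. Lean on these libraries where they do the work, as an engineer would, in place of code of your own. Each camera call takes 0.05 s, during which the arm holds its last target. There are 200 camera calls.

TASK

Load the sample tube from the rack into position 5 of the hooded carousel. The hood hides which well is which, so first turn its knob gently clockwise until you feel the sprung stop, without forcing it, and ease off into position 1 just before the stop; from there count four clicks anticlockwise and let the knob go so that it rests in the fourth. Then stand the tube gently in the well at the middle of the loading window, fully down and upright, without disturbing the timer, the marker pen or the small jar.

Things in the scene. Friction and masses are not known exactly. Their poses are not given: they have to be found in the camera images.
- knob_grip (a point): Grip point on the knob's upright axis, 159 mm above the worktop. The knob: round, black, knurled, no pointer, 36 mm in diameter, from 140 to 162 mm above the worktop, at the middle of the hood's flat top, which lies at 138 mm: keep fingertips above it. Grip it at any yaw with some 60 N; at 30 N it may slip. It turns the rotor under the hood one to one; it stays fixed in place otherwise
- knob_top (a point): Centre of the knob's top, 162 mm up. The clicks: 16 evenly spaced positions to a turn, each held by a spring detent. Leaving one, the resisting torque jumps to about 0.2 N m, falls through zero half way, then pulls onward until the next position, where it jumps back to resisting. Let go, the rotor settles in the nearest position. Which one is at the window cannot be seen
- hood_top (a point): On the knob's axis, top of the hood, 138 mm up. The stop: turned clockwise from above, the rotor meets a sprung buffer about 5 degrees past position 1; from there the torque rises by some 0.08 N m per degree, no click; keep below 0.9 N m. Eased off, it springs back to position 1. Turned anticlockwise, positions 1, 2, 3... come to the window in turn. At the start one of 2 to 4 is there
- loading_well (a point): Mouth centre of the well in mid window when the rotor rests in a click: 60 mm from the knob's axis, 82 mm up, at the rotor's top face. Site z up, x towards the knob; it does not turn with the rotor. Wells: 20.4 mm in diameter, 48 mm deep (flat floor 34 mm above the worktop), 3 mm of metal between neighbours. The rotor yields a little and helps a tube to centre
- carousel: The whole fixed instrument: round white plinth 196 mm in diameter, grey hood 170 mm in diameter with the knob on top, white box (optical head) behind. Origin on the knob's axis at the worktop, x from window to head. The loading window is an 84 degree sector cut out of the hood (wall and roof, roof 133 to 138 mm up), facing the robot; a small steel rib on the plinth marks its middle
- sample_tube: The only tube in the green tube rack: straight flat-footed tube with a screw cap, 94 mm tall, body 17.6 mm in diameter, cap 18.8 mm in diameter over the top 12 mm. Origin at the centre of its foot, z along the tube. It stands upright with its foot 4 mm above the worktop; the rack's top is 56 mm above the worktop. Weighs 12 to 25 g
- bench_timer: Bystander: square white timer, 62x62x20 mm, lying on the worktop
- pen: Bystander: marker pen lying on the worktop, 134 mm long, 14 mm thick
- jar_3: Bystander: small screw-cap jar, 50 mm in diameter, 55 mm tall

How it is judged:
By the outcome, as a careful person would: the job done as asked, in the order asked, and still so for the second after the job is handed in, with the robot touching nothing.
It also fails if it takes over 72 s, if anything falls off the work surface, if the arm or the gripper's body presses on something with over 40 N, if the wrist force passes 120 N, or if a joint passes its speed limit or range.

## Working session

There is one attempt and no reset: what is moved stays moved. The work goes in short steps, Python scripts to look and compute and a tool call to move; the robot and the scene stay as the last step left them, time stands still between calls to the robot, and variables do not carry over. Pictures are saved under pics/ and viewed, at most 10 in all, crops included, and the job is handed in when it is done.

Besides the shell and the picture viewer there is one more tool, called as name(argument=value, ...) on one line, values as JSON. apply_moves: Moves the arm, as the interface text tells. Its arguments: {"type":"object","properties":{"motion":{"type":"array","items":{"type":"array"}},"newtons":{"type":"number"}},"required":["motion"]}

```bash
mkdir -p pics; ls
cat > h.py <<'E'
import numpy as np, cv2
from workcell import manip
def ray(name,u,v,z):
    p=manip.camera_params(name);R=np.array(p["R"]);t=np.array(p["t"])
    f=210/np.tan(np.radians(p["fovy"])/2)
    d=R.T@np.array([(u-p["cx"])/f,(v-p["cy"])/f,1]);c=-R.T@t
    return c+d*(z-c[2])/d[2]
def proj(name,X):
    p=manip.camera_params(name);f=210/np.tan(np.radians(p["fovy"])/2)
    q=np.array(p["R"])@np.array(X)+np.array(p["t"]);return p["cx"]+f*q[0]/q[2],p["cy"]+f*q[1]/q[2]
E
python3 - <<'E'
from h import *
a=manip.snapshot("scene");b=manip.snapshot("top")
cv2.imwrite("pics/scene.png",a[...,::-1]);cv2.imwrite("pics/top.png",b[...,::-1])
for n in("scene","top","wrist"):print(n,manip.camera_params(n))
print(manip.observe())
E
```

```text
pics
scene {'fovy': 48.33631919653394, 'cx': 290.59080862712585, 'cy': 213.88471338829626, 'R': array([[-0.74187823, -0.67047875,  0.00865616],
       [-0.45669475,  0.49579188, -0.73866117],
       [ 0.49096496, -0.55194987, -0.67402133]]), 't': array([ 444.61214694,  317.45116066, 1082.17109068])}
top {'fovy': 56.72588444410145, 'cx': 278.7974524786205, 'cy': 207.81895720714465, 'R': array([[-0.00947314, -0.99975759,  0.01987513],
       [-0.99368963,  0.0071904 , -0.111934  ],
       [ 0.11176396, -0.02081008, -0.99351686]]), 't': array([  45.58243055,  574.27941829, 1170.43558865])}
wrist {'fovy': 59.68125646925655, 'cx': 275.05350766277826, 'cy': 208.39790190882192, 'mount': array([[-4.62977275e-04, -9.61284567e-01, -2.75557195e-01,
         6.99793974e+01],
       [ 9.99999839e-01, -3.54362696e-04, -4.43950697e-04,
        -1.28395620e+00],
       [ 3.29115763e-04, -2.75557356e-01,  9.61284576e-01,
        -1.42893094e+02],
       [ 0.00000000e+00,  0.00000000e+00,  0.00000000e+00,
         1.00000000e+00]])}
{'t': 0.1, 'joint_positions': array([-1.21740543e+00,  1.31073211e-01,  1.48921516e+00, -9.14733316e-06,
        1.52303706e+00, -8.53872671e-02]), 'dq': array([ 0.00072543, -0.00163036, -0.00310517, -0.00049942,  0.00070501,
        0.00033663]), 'effort': array([ 2.89569194e-03, -5.70952427e+01, -5.01941013e+01, -3.25351675e-05,
        8.11773527e-03, -1.00432956e-04]), 'position': array([ 254.7415044 , -542.65591778,  230.33218886]), 'tcp_rot': array([[ 9.05271270e-01,  4.24833564e-01, -6.08255934e-04],
       [ 4.24833977e-01, -9.05269827e-01,  1.62254319e-03],
       [ 1.38675063e-04, -1.72724952e-03, -9.99998499e-01]]), 'ft_force': array([ 0.83925627,  0.1764717 , -0.1565805 ]), 'wrist_torque': array([ 0.0155372 , -0.02656631, -0.00665563]), 'grip_force': 0.0, 'finger_gap': 85.40519553782362}
```

View pics/scene.png

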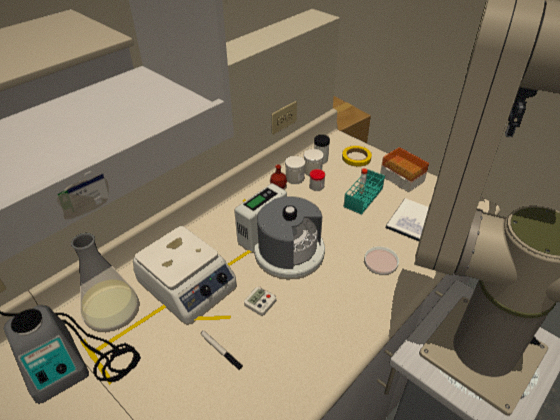

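View pics/top.png

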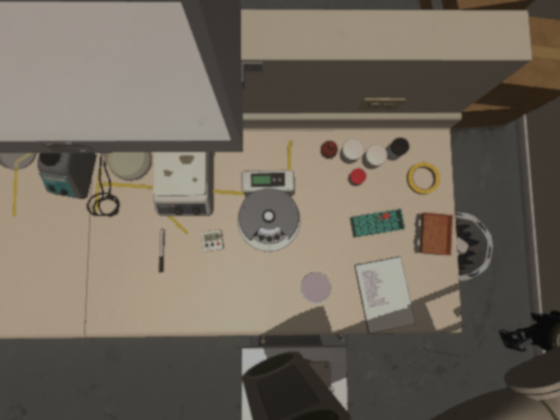

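The scene shows the carousel at about (290,235), with the rack and the red-capped tube at (365,175). In the top view the knob is at about (268,216), the red cap at (386,216), and the head sits behind the hood, away from the robot. I'll measure these more precisely.

Run:
```python
from h import *
a=cv2.imread("pics/scene.png");b=cv2.imread("pics/top.png")
c=[cv2.resize(b[178:258,228:308],(400,400),interpolation=3),cv2.resize(b[196:246,340:415],(400,267),interpolation=3),]
c[1]=cv2.copyMakeBorder(c[1],0,133,0,0,0)
cv2.imwrite("pics/crop.png",np.hstack(c))
def blobs(im,m,name,z,box):
    x0,y0,x1,y1=box;k=np.zeros(m.shape,np.uint8);k[y0:y1,x0:x1]=m[y0:y1,x0:x1]
    n,l,s,ce=cv2.connectedComponentsWithStats(k)
    for i in range(1,n):
        if s[i,4]>8: print(name,ce[i].round(1),s[i],ray(name,*ce[i],z).round(1))
for im,name,boxr,boxk in((a,"scene",(355,165,372,185),(275,200,305,225)),(b,"top",(375,205,397,225),(258,205,280,228))):
    B,G,R=[im[...,i].astype(int) for i in range(3)]
    blobs(im,((R>1.6*G)&(R>60)).astype(np.uint8),name,98,boxr)
    blobs(im,((im.max(2)<45)).astype(np.uint8),name,162,boxk)
for z,r in((0,98),(138,85)):pass
```

```text
scene [364.1 170.8] [362 168   6   6  28] [ 537.5 -264.3   98. ]
scene [289.4 215. ] [283 206  14  15 110] [524.2  89.5 162. ]
top [385.6 215.5] [383 213   6   6  28] [ 542.4 -270.6   98. ]
```

View pics/crop.png

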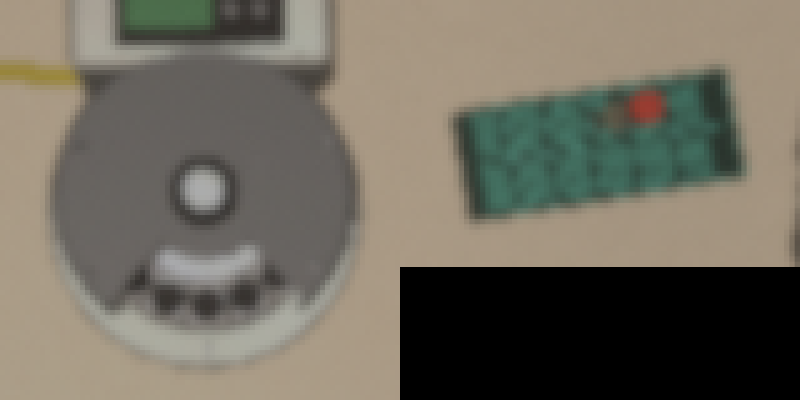

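The crop shows the knob's bright top disc at top-view (268.6,216), the middle well at about (269.4,238.6) and the rib at about (270,247). The tube cap is at (385.6,215.5).

Run:
```python
from h import *
b=cv2.imread("pics/top.png");k=b[205:228,258:280].min(2)>110
n,l,s,ce=cv2.connectedComponentsWithStats(k.astype(np.uint8));print(s,ce+[258,205])
print(ray("top",268.6,216,162),ray("top",269.4,238.6,82),ray("top",270,247,15))
# two-view triangulation of cap
def tri(p,q):
    A=[];B=[]
    for n,u in(("scene",p),("top",q)):
        o=ray(n,*u,0);d=ray(n,*u,100)-o;d/=np.linalg.norm(d);P=np.eye(3)-np.outer(d,d);A.append(P);B.append(P@o)
    return np.linalg.solve(sum(A),sum(B))
print(tri((364.1,170.8),(385.6,215.5)))
o=manip.observe();print(o["tcp_rot"][:,0])
```

```text
[[  0   0  22  23 441]
 [  6   7   9   8  58]
 [  3  22   2   1   2]
 [ 17  22   5   1   5]] [[268.4829932  215.89115646]
 [268.13793103 215.5       ]
 [261.5        227.        ]
 [277.         227.        ]]
[537.59088846  71.72690185 162.        ] [478.33865523  70.26213372  82.        ] [454.59903214  68.84127309  15.        ]
[ 542.78949012 -272.93651478   90.27257168]
[9.05271270e-01 4.24833977e-01 1.38675063e-04]
```

apply_moves(motion=[[[2.87,-2.42,0],0,8.5],[[2.87,-2.42,0],0,8.5],[[2.87,-2.42,0],0,8.5],[[2.87,-2.42,0],0,8.5],[[2.87,-2.42,0],0,8.5]])

```text
t: 0.52
position: [333.6, -370.9, 230.7]
tcp_rot: [[0.906, 0.424, -0.0], [0.424, -0.906, 0.001], [-0.0, -0.001, -1.0]]
ft_force: [0.3, -0.5, 0.3]
finger_gap: 84.8
grip_force: 0.0
```

apply_moves(motion=[[[2.87,-2.42,0],0,8.5],[[2.87,-2.42,0],0,8.5],[[2.87,-2.42,0],0,8.5],[[2.87,-2.42,0],0,8.5],[[2.87,-2.42,0],0,8.5]])

```text
t: 0.93
position: [412.1, -200.3, 231.0]
tcp_rot: [[0.905, 0.425, -0.0], [0.425, -0.905, 0.0], [-0.0, -0.0, -1.0]]
ft_force: [0.6, -0.3, -0.3]
finger_gap: 85.1
grip_force: 0.0
```

apply_moves(motion=[[[2.87,-2.42,0],0,8.5],[[2.87,-2.42,0],0,8.5],[[2.87,-2.42,0],0,8.5],[[2.87,-2.42,0],0,8.5],[[2.87,-2.42,0],0,8.5]])

```text
t: 1.35
position: [490.6, -29.7, 231.0]
tcp_rot: [[0.905, 0.425, -0.0], [0.425, -0.905, -0.0], [-0.0, -0.0, -1.0]]
ft_force: [1.0, 0.3, -0.7]
finger_gap: 85.1
grip_force: 0.0
```

apply_moves(motion=[[[2.87,-2.42,0],0,8.5],[[2.87,-2.42,0],0,8.5],[[2.87,-2.42,0],0,8.5],[[0,0,0],-0.12,8.5],[[0,0,0],-0.12,8.5]])

```text
t: 1.77
position: [537.5, 73.0, 230.3]
tcp_rot: [[0.773, 0.634, -0.002], [0.634, -0.773, 0.0], [-0.001, -0.001, -1.0]]
ft_force: [-0.4, -0.1, 0.4]
finger_gap: 84.9
grip_force: 0.0
```

apply_moves(motion=[[[0,0,0],-0.12,8.5],[[0,0,0],-0.12,8.5],[[0,0,0],-0.12,8.5],[[0,0,0],-0.12,8.5],[[0,0,0],0,8.5]])

```text
t: 2.18
position: [537.2, 70.7, 230.8]
tcp_rot: [[0.395, 0.919, -0.001], [0.919, -0.395, -0.0], [-0.0, -0.001, -1.0]]
ft_force: [-0.5, 0.1, -0.1]
finger_gap: 84.7
grip_force: 0.0
```

```bash
cat >> h.py <<'E'
def wray(o,u,v,z):
    p=manip.camera_params("wrist");f=210/np.tan(np.radians(p["fovy"])/2);M=np.array(p["mount"])
    R=np.array(o["tcp_rot"]);T=np.array(o["position"])
    d=R@M[:3,:3]@np.array([(u-p["cx"])/f,(v-p["cy"])/f,1]);c=R@M[:3,3]+T
    return c+d*(z-c[2])/d[2]
def shot(fn):
    o=manip.observe();im=manip.snapshot("wrist");cv2.imwrite(fn,im[...,::-1]);return o,im
def delta(target):
    o=manip.observe();d=np.array(o["tcp_rot"]).T@(np.array(target)-o["position"])
    R=o["tcp_rot"];print("delta cm",(d/10).round(2),"heading",np.arctan2(R[1,0],R[0,0]).round(3),"j",np.round(o["joint_positions"],2),"tq",np.round(o["wrist_torque"],3),"F",np.round(o["ft_force"],1),"t",o["t"])
E
python3 - <<'E'
from h import *
o,im=shot("pics/w1.png")
np.save("w1.npy",np.array([o["position"],*o["tcp_rot"]]))
E
```

```text
(no output)
```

View pics/w1.png

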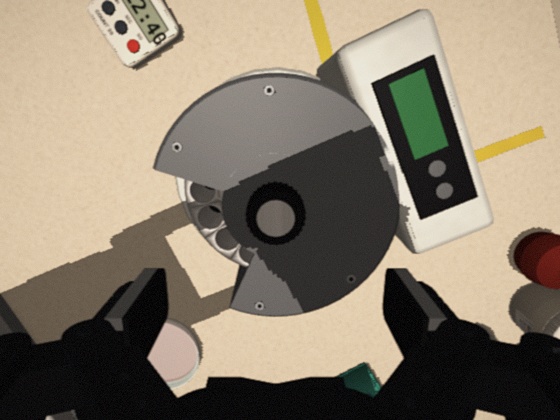

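The knob is at about (275,214), its silver top at (275,217), and three wells show at (204,190), (211,216) and (229,238). The head is at the right, and its far top edge runs from (430,12) to (492,222).

Run:
```python
from h import *
w=np.load("w1.npy");o=dict(position=w[0],tcp_rot=w[1:])
im=cv2.imread("pics/w1.png");g=im.max(2)
k=((g[195:238,255:297]>60)).astype(np.uint8)
n,l,s,ce=cv2.connectedComponentsWithStats(k);print([(s[i],(ce[i]+[255,195]).round(1)) for i in range(1,n) if s[i,4]>50])
for u in((275,214),(275,217)):print(wray(o,*u,162).round(1))
print(wray(o,211,216,82).round(1))
a,b=wray(o,430,12,150),wray(o,492,222,150);d=(b-a)[:2];print("box dir",d, np.degrees(np.arctan2(d[0],-d[1])))
# display edges
B,G,R=[im[...,i].astype(int) for i in range(3)]
m=((G>1.4*R)&(G>60)&(np.arange(560)>350)&(np.arange(420)[:,None]<200)).astype(np.uint8)
c=max(cv2.findContours(m,0,2)[0],key=cv2.contourArea);q=cv2.boxPoints(cv2.minAreaRect(c))
for p in cv2.boxPoints(cv2.minAreaRect(c)):print(p.round(1),wray(o,*p,150).round(1))
p=wray(o,275,216,162);delta([p[0],p[1],175])
```

```text
[(array([   1,    5,   39,   37, 1106], dtype=int32), array([275.2, 217.9]))]
[538.8  77.2 162. ]
[538.1  75.5 162. ]
[479.4  74.4  82. ]
box dir [   1.52732696 -133.03597458] 0.6577585087413864
[386.5  80.7] [628.3 122.3 150. ]
[423.6  67.8] [650.  120.6 150. ]
[451.1 146.7] [652.3  70.8 150. ]
[414.1 159.7] [629.3  72.2 150. ]
delta cm [ 0.54 -0.12  5.58] heading 1.157 j [ 0.04 -0.03  1.65  0.    1.52  0.45] tq [ 0.017  0.065 -0.01 ] F [ 0.  -0.4  0.1] t 2.2333
```

apply_moves(motion=[[[0.34,-0.06,1.8],0,8.5],[[0,0,2.0],0,8.5],[[0,0,2.0],0,7],[[0,0,2.0],0,6],[[0,0,1.1],0,5]], newtons=20)

```text
t: 2.65
position: [536.9, 73.9, 139.4]
tcp_rot: [[0.405, 0.915, -0.003], [0.915, -0.405, -0.0], [-0.002, -0.003, -1.0]]
ft_force: [-0.2, 0.0, 0.0]
finger_gap: 51.4
grip_force: 0.0
```

apply_moves(motion=[[[0,0,0],0,4.2],[[0,0,0],0,4.2],[[0,0,0],0,4.0],[[0,0,0],0,4.0],[[0,0,0],0,3.9]])

```text
t: 3.07
position: [539.3, 74.0, 143.8]
tcp_rot: [[0.401, 0.916, 0.002], [0.916, -0.401, 0.0], [0.001, 0.002, -1.0]]
ft_force: [0.5, -0.8, 0.2]
finger_gap: 39.3
grip_force: 0.0
```

Run:
```python
from h import *
delta([538,74,141])
o,im=shot("pics/w2.png")
```

```text
delta cm [-0.06 -0.12  0.28] heading 1.158 j [ 0.04  0.04  1.75 -0.    1.35  0.45] tq [ 0.014 -0.053 -0.028] F [ 0.5 -0.8  0.2] t 3.0667
```

View pics/w2.png

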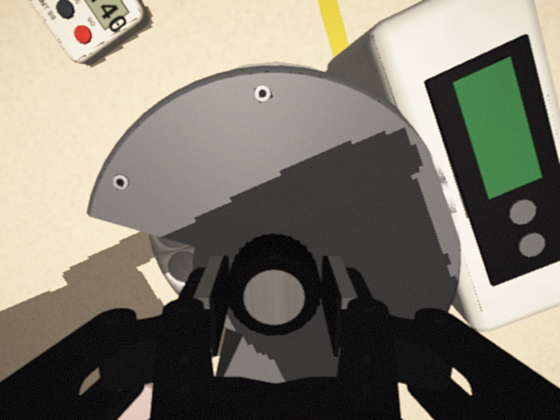

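The knob sits centred between the fingers, its silver disc at (274,297) and about 10 px clear on each side. Next I close gently.

apply_moves(motion=[[[0,0,0.05],0,3.7],[[0,0,0],0,3.5],[[0,0,0],0,3.3],[[0,0,0],0,3.2],[[0,0,0],0,3.2]], newtons=20)

```text
t: 3.53
position: [538.7, 74.1, 142.7]
tcp_rot: [[0.4, 0.916, 0.001], [0.916, -0.4, 0.0], [0.001, 0.001, -1.0]]
ft_force: [-2.2, -0.1, 4.9]
finger_gap: 34.8
grip_force: 19.5
```

Run:
```python
from h import *
delta([538,74,141])
o,im=shot("pics/w3.png");print(wray(o,274,297,162))
print(o["finger_gap"],o["grip_force"])
for i in range(2):
    manip.snapshot("wrist");delta([538,74,141])
```

```text
delta cm [-0.04 -0.06  0.17] heading 1.159 j [0.04 0.04 1.75 0.   1.35 0.45] tq [ 0.041  0.287 -0.106] F [-2.2 -0.1  4.9] t 3.5333
[537.64296133  75.29138559 162.        ]
34.750639516364 19.5345924817957
delta cm [-0.04 -0.06  0.17] heading 1.159 j [0.04 0.04 1.75 0.   1.35 0.45] tq [ 0.015  0.298 -0.062] F [-2.2 -0.7  5.5] t 3.6333
delta cm [-0.04 -0.07  0.17] heading 1.159 j [0.04 0.04 1.75 0.   1.35 0.45] tq [ 0.042  0.28  -0.008] F [-2.4  0.7  6.4] t 3.6833
```

apply_moves(motion=[[[0,0,0],0,3.0],[[0,0,0],0,3.0],[[0,0,0],0,3.0],[[0,0,0],0,3.0],[[0,0,0],0,3.0]], newtons=65)

```text
t: 4.1
position: [538.8, 74.1, 143.0]
tcp_rot: [[0.401, 0.916, 0.001], [0.916, -0.401, 0.0], [0.001, 0.001, -1.0]]
ft_force: [-3.1, 0.7, 9.3]
finger_gap: 33.7
grip_force: 64.0
```

```bash
python3 -c "from h import *;delta([538,74,141])"
```

```text
delta cm [-0.04 -0.07  0.2 ] heading 1.159 j [0.04 0.04 1.75 0.   1.35 0.45] tq [0.    0.54  0.055] F [-3.1  0.7  9.3] t 4.1
```

apply_moves(motion=[[[0,0,0],0.05,3.0],[[0,0,0],0.05,3.0],[[0,0,0],0.05,3.0],[[0,0,0],0,3.0],[[0,0,0],0,3.0]])

```text
t: 4.52
position: [538.8, 74.1, 143.0]
tcp_rot: [[0.533, 0.846, 0.001], [0.846, -0.533, 0.0], [0.001, 0.001, -1.0]]
ft_force: [-2.8, -0.7, 8.0]
finger_gap: 33.8
grip_force: 64.0
```

```bash
python3 -c "from h import *;delta([538,74,141])"
```

```text
delta cm [-0.05 -0.06  0.2 ] heading 1.008 j [0.04 0.04 1.75 0.   1.35 0.6 ] tq [0.082 0.478 0.025] F [-2.8 -0.7  8. ] t 4.5167
```

apply_moves(motion=[[[0,0,0],0.05,3.0],[[0,0,0],0.05,3.0],[[0,0,0],0.05,3.0],[[0,0,0],0,3.0],[[0,0,0],0,3.0]])

```text
t: 4.93
position: [538.8, 74.1, 143.0]
tcp_rot: [[0.654, 0.757, 0.001], [0.757, -0.654, 0.0], [0.001, 0.001, -1.0]]
ft_force: [-3.6, -0.4, 6.6]
finger_gap: 33.5
grip_force: 64.0
```

```bash
python3 -c "from h import *;delta([538,74,141])"
```

```text
delta cm [-0.06 -0.06  0.2 ] heading 0.858 j [0.04 0.04 1.75 0.   1.35 0.75] tq [-0.006  0.456 -0.145] F [-3.6 -0.4  6.6] t 4.9333
```

apply_moves(motion=[[[0,0,0],0.05,3.0],[[0,0,0],0.05,3.0],[[0,0,0],0.05,3.0],[[0,0,0],0,3.0],[[0,0,0],0,3.0]])

```text
t: 5.35
position: [538.8, 74.0, 143.0]
tcp_rot: [[0.759, 0.651, 0.001], [0.651, -0.759, -0.0], [0.001, 0.001, -1.0]]
ft_force: [-1.5, 0.2, 7.5]
finger_gap: 33.5
grip_force: 64.0
```

```bash
python3 -c "from h import *;delta([538,74,141])"
```

```text
delta cm [-0.07 -0.05  0.2 ] heading 0.709 j [ 0.04  0.04  1.75 -0.    1.35  0.9 ] tq [-0.013  0.414  0.162] F [-1.5  0.2  7.5] t 5.35
```

apply_moves(motion=[[[0,0,0],0.05,3.0],[[0,0,0],0.05,3.0],[[0,0,0],0.01,3.0],[[0,0,0],0,3.0],[[0,0,0],0,3.0]])

```text
t: 5.77
position: [538.9, 74.0, 143.0]
tcp_rot: [[0.826, 0.564, 0.001], [0.564, -0.826, -0.0], [0.001, 0.001, -1.0]]
ft_force: [-2.4, -0.2, 7.7]
finger_gap: 33.3
grip_force: 64.0
```

```bash
python3 -c "from h import *;delta([538,74,141])"
```

```text
delta cm [-0.07 -0.05  0.2 ] heading 0.599 j [ 0.04  0.04  1.75 -0.    1.35  1.01] tq [-0.066  0.424  0.052] F [-2.4 -0.2  7.7] t 5.7667
```

Torque follows the detent sawtooth and there is no stop at 32°, so it started at 3 or 4. I continue to about 55°.

apply_moves(motion=[[[0,0,0],0.05,3.0],[[0,0,0],0.05,3.0],[[0,0,0],0.05,3.0],[[0,0,0],0.05,3.0],[[0,0,0],0,3.0]])

```text
t: 6.18
position: [538.9, 73.9, 143.0]
tcp_rot: [[0.923, 0.385, 0.001], [0.385, -0.923, -0.0], [0.001, 0.001, -1.0]]
ft_force: [-1.7, -0.7, 7.7]
finger_gap: 33.5
grip_force: 64.0
```

```bash
python3 -c "from h import *;delta([538,74,141])"
```

```text
delta cm [-0.08 -0.04  0.2 ] heading 0.395 j [ 0.04  0.04  1.75 -0.    1.35  1.22] tq [-0.077  0.413 -0.212] F [-1.7 -0.7  7.7] t 6.1833
```

apply_moves(motion=[[[0,0,0],0.05,3.0],[[0,0,0],0.02,3.0],[[0,0,0],0.02,3.0],[[0,0,0],0,3.0],[[0,0,0],0,3.0]])

```text
t: 6.6
position: [538.9, 73.9, 143.0]
tcp_rot: [[0.953, 0.304, 0.002], [0.304, -0.953, -0.0], [0.001, 0.001, -1.0]]
ft_force: [-2.1, -0.8, 7.4]
finger_gap: 33.4
grip_force: 64.0
```

```bash
python3 -c "from h import *;delta([538,74,141])"
```

```text
delta cm [-0.09 -0.04  0.2 ] heading 0.309 j [ 0.04  0.04  1.75 -0.    1.35  1.3 ] tq [-0.161  0.396  0.15 ] F [-2.1 -0.8  7.4] t 6.6
```

apply_moves(motion=[[[0,0,0],0.05,3.0],[[0,0,0],0.03,3.0],[[0,0,0],0.03,3.0],[[0,0,0],0,3.0],[[0,0,0],0,3.0]])

```text
t: 7.02
position: [538.9, 73.9, 143.0]
tcp_rot: [[0.98, 0.197, 0.002], [0.197, -0.98, -0.0], [0.001, 0.001, -1.0]]
ft_force: [-1.6, -1.2, 7.2]
finger_gap: 33.8
grip_force: 64.0
```

```bash
python3 -c "from h import *;delta([538,74,141])"
```

```text
delta cm [-0.09 -0.03  0.2 ] heading 0.198 j [ 0.04  0.04  1.75 -0.    1.35  1.41] tq [-0.159  0.36   0.048] F [-1.6 -1.2  7.2] t 7.0167
```

Still no stop at 55°, so it started at 4. The stop should be at about 72.5°.

apply_moves(motion=[[[0,0,0],0.05,3.0],[[0,0,0],0.05,3.0],[[0,0,0],0.05,3.0],[[0,0,0],0.05,3.0],[[0,0,0],0.05,3.0]])

```text
t: 7.43
position: [538.9, 73.8, 143.0]
tcp_rot: [[0.999, -0.054, 0.002], [-0.054, -0.999, -0.0], [0.002, 0.0, -1.0]]
ft_force: [-1.9, -1.1, 6.9]
finger_gap: 34.1
grip_force: 64.0
```

```bash
python3 -c "from h import *;delta([538,74,141])"
```

```text
delta cm [-0.09 -0.01  0.2 ] heading -0.054 j [ 0.04  0.04  1.75 -0.    1.35  1.67] tq [-0.197  0.357  0.302] F [-1.9 -1.1  6.9] t 7.4333
```

apply_moves(motion=[[[0,0,0],0.03,3.0],[[0,0,0],0.03,3.0],[[0,0,0],0,3.0],[[0,0,0],0,3.0],[[0,0,0],0,3.0]])

```text
t: 7.85
position: [538.9, 73.8, 143.0]
tcp_rot: [[0.994, -0.111, 0.002], [-0.111, -0.994, -0.0], [0.002, 0.0, -1.0]]
ft_force: [-2.2, -1.1, 7.8]
finger_gap: 33.6
grip_force: 64.0
```

```bash
python3 -c "from h import *;delta([538,74,141])"
```

```text
delta cm [-0.09 -0.01  0.2 ] heading -0.111 j [ 0.04  0.04  1.75 -0.    1.35  1.72] tq [-0.239  0.365  0.09 ] F [-2.2 -1.1  7.8] t 7.85
```

apply_moves(motion=[[[0,0,0],0.03,3.0],[[0,0,0],0.03,3.0],[[0,0,0],0,3.0],[[0,0,0],0,3.0],[[0,0,0],0,3.0]])

```text
t: 8.27
position: [538.9, 73.8, 143.0]
tcp_rot: [[0.985, -0.17, 0.001], [-0.17, -0.985, -0.0], [0.002, 0.0, -1.0]]
ft_force: [-3.0, -0.4, 7.8]
finger_gap: 33.8
grip_force: 64.1
```

```bash
python3 -c "from h import *;delta([538,74,141])"
```

```text
delta cm [-0.09 -0.01  0.2 ] heading -0.171 j [ 0.04  0.04  1.75 -0.    1.35  1.78] tq [-0.254  0.373  0.29 ] F [-3.  -0.4  7.8] t 8.2667
```

apply_moves(motion=[[[0,0,0],0.02,3.0],[[0,0,0],0.02,3.0],[[0,0,0],0,3.0],[[0,0,0],0,3.0],[[0,0,0],0,3.0]])

```text
t: 8.68
position: [538.9, 73.8, 143.0]
tcp_rot: [[0.978, -0.209, 0.001], [-0.209, -0.978, -0.001], [0.002, 0.0, -1.0]]
ft_force: [-3.2, -1.2, 7.5]
finger_gap: 33.8
grip_force: 64.1
```

```bash
python3 -c "from h import *;delta([538,74,141])"
```

```text
delta cm [-0.09 -0.01  0.2 ] heading -0.211 j [ 0.04  0.04  1.75 -0.    1.35  1.82] tq [-0.247  0.427  0.409] F [-3.2 -1.2  7.5] t 8.6833
```

The sprung stop is confirmed: torque rises to 0.41 N·m. I ease off 0.19 rad to position 1, then go four clicks anticlockwise (1.571 rad).

apply_moves(motion=[[[0,0,0],-0.04,3.0],[[0,0,0],-0.05,3.0],[[0,0,0],-0.05,3.0],[[0,0,0],-0.05,3.0],[[0,0,0],0,3.0]])

```text
t: 9.1
position: [538.9, 73.8, 143.0]
tcp_rot: [[1.0, -0.018, 0.002], [-0.018, -1.0, -0.0], [0.002, 0.0, -1.0]]
ft_force: [-1.6, -1.3, 7.2]
finger_gap: 33.8
grip_force: 64.0
```

```bash
python3 -c "from h import *;delta([538,74,141])"
```

```text
delta cm [-0.1  -0.02  0.2 ] heading -0.018 j [ 0.04  0.04  1.75 -0.    1.35  1.63] tq [-0.21   0.358  0.005] F [-1.6 -1.3  7.2] t 9.1
```

apply_moves(motion=[[[0,0,0],-0.08,3.0],[[0,0,0],-0.08,3.0],[[0,0,0],-0.08,3.0],[[0,0,0],-0.08,3.0],[[0,0,0],-0.07,3.0]])

```text
t: 9.52
position: [538.9, 73.9, 143.0]
tcp_rot: [[0.931, 0.364, 0.001], [0.364, -0.931, -0.0], [0.001, 0.001, -1.0]]
ft_force: [-1.8, -1.3, 7.8]
finger_gap: 33.6
grip_force: 64.1
```

```bash
python3 -c "from h import *;delta([538,74,141])"
```

```text
delta cm [-0.08 -0.04  0.2 ] heading 0.373 j [ 0.04  0.04  1.75 -0.    1.35  1.24] tq [-0.103  0.429 -0.162] F [-1.8 -1.3  7.8] t 9.5167
```

apply_moves(motion=[[[0,0,0],-0.08,3.0],[[0,0,0],-0.08,3.0],[[0,0,0],-0.08,3.0],[[0,0,0],-0.08,3.0],[[0,0,0],-0.07,3.0]])

```text
t: 9.93
position: [538.9, 74.0, 143.0]
tcp_rot: [[0.723, 0.691, 0.001], [0.691, -0.723, 0.0], [0.001, 0.001, -1.0]]
ft_force: [-3.6, -1.9, 7.4]
finger_gap: 33.9
grip_force: 64.1
```

apply_moves(motion=[[[0,0,0],-0.08,3.0],[[0,0,0],-0.08,3.0],[[0,0,0],-0.08,3.0],[[0,0,0],-0.08,3.0],[[0,0,0],-0.07,3.0]])

```text
t: 10.35
position: [538.8, 74.1, 143.0]
tcp_rot: [[0.406, 0.914, 0.001], [0.914, -0.406, 0.0], [0.001, 0.001, -1.0]]
ft_force: [-2.4, -0.0, 7.8]
finger_gap: 33.4
grip_force: 64.2
```

```bash
python3 -c "from h import *;delta([538,74,141])"
```

```text
delta cm [-0.04 -0.07  0.2 ] heading 1.153 j [0.04 0.04 1.75 0.   1.35 0.46] tq [-0.015  0.536  0.027] F [-2.4 -0.   7.8] t 10.35
```

apply_moves(motion=[[[0,0,0],-0.08,3.0],[[0,0,0],-0.08,3.0],[[0,0,0],-0.08,3.0],[[0,0,0],-0.08,3.0],[[0,0,0],-0.04,3.0]])

```text
t: 10.77
position: [538.7, 74.1, 143.0]
tcp_rot: [[0.057, 0.998, 0.001], [0.998, -0.057, 0.0], [0.0, 0.001, -1.0]]
ft_force: [-3.7, 0.2, 8.6]
finger_gap: 33.3
grip_force: 64.2
```

apply_moves(motion=[[[0,0,0],-0.04,3.0],[[0,0,0],0,3.0],[[0,0,0],0,3.0],[[0,0,0],0,3.0],[[0,0,0],0,3.0]])

```text
t: 11.18
position: [538.7, 74.1, 143.0]
tcp_rot: [[0.022, 1.0, 0.001], [1.0, -0.022, 0.0], [0.0, 0.001, -1.0]]
ft_force: [-3.9, 1.2, 7.3]
finger_gap: 33.7
grip_force: 64.2
```

```bash
python3 -c "from h import *;delta([538,74,141])"
```

```text
delta cm [-0.01 -0.07  0.2 ] heading 1.549 j [0.04 0.04 1.75 0.   1.35 0.06] tq [0.003 0.599 0.074] F [-3.9  1.2  7.3] t 11.1833
```

apply_moves(motion=[[[0,0,0],0,3.6],[[0,0,0],0,4.0],[[0,0,0],0,4.6],[[0,0,0],0,5.5],[[0,0,0],0,6]])

```text
t: 11.6
position: [538.2, 74.0, 141.5]
tcp_rot: [[0.022, 1.0, -0.0], [1.0, -0.022, -0.0], [-0.0, -0.0, -1.0]]
ft_force: [0.2, 0.3, 0.3]
finger_gap: 59.7
grip_force: 0.0
```

apply_moves(motion=[[[0,0,-1.5],0,6],[[0,0,-2],0,6],[[0,0,-2.5],0,6],[[0,0,-2.5],0,6],[[0,0,-1],0,6]])

```text
t: 12.02
position: [539.8, 74.1, 240.7]
tcp_rot: [[0.022, 1.0, 0.005], [1.0, -0.022, 0.0], [0.0, 0.005, -1.0]]
ft_force: [0.6, 0.0, 1.1]
finger_gap: 59.8
grip_force: 0.0
```

apply_moves(motion=[[[0,0,0],0,6],[[0,0,0],0,6],[[0,0,0],0,6],[[0,0,0],0,6],[[0,0,0],0,6]])

```text
t: 12.43
position: [537.5, 74.0, 234.9]
tcp_rot: [[0.022, 1.0, -0.003], [1.0, -0.022, -0.0], [-0.0, -0.003, -1.0]]
ft_force: [-0.2, -0.4, 0.1]
finger_gap: 59.9
grip_force: 0.0
```

Run:
```python
from h import *
o,im=shot("pics/w4.png");np.save("w4.npy",np.array([o["position"],*o["tcp_rot"]]))
delta([543.5,-269,200])
print([np.round(wray(o,275,y,162),1) for y in (214,217)])
cv2.imwrite("pics/w4c.png",cv2.resize(im[100:310,120:400,::-1],(784,588),interpolation=3))
```

```text
delta cm [-34.28   1.35   3.53] heading 1.549 j [ 0.04 -0.02  1.64  0.    1.53  0.06] tq [ 0.037  0.008 -0.005] F [-0.6 -0.3 -0.7] t 12.4833
[array([536.7,  79.7, 162. ]), array([536.7,  77.8, 162. ])]
```

View pics/w4c.png

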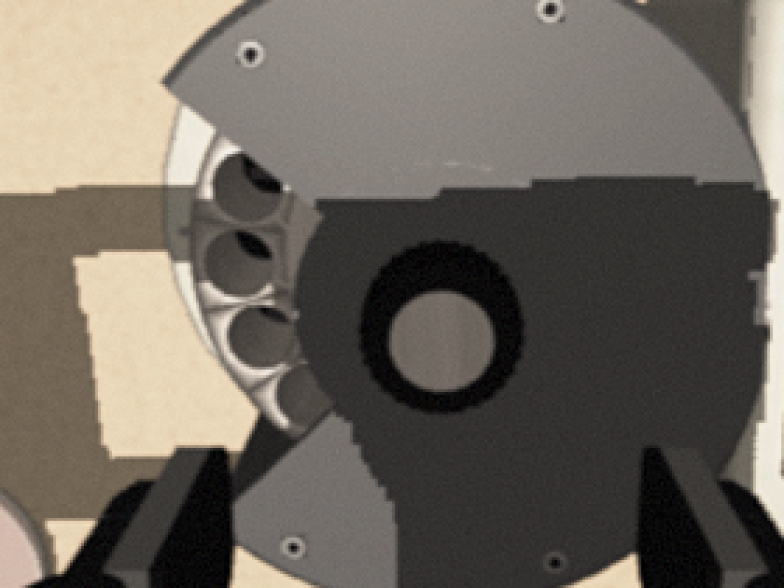

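The silver knob top is at full-image (277.5,221.8). Wells are at crop (247,187), (237,263) and (264,337), with the rib beside the second at crop (185,230).

Run:
```python
from h import *
w=np.load("w4.npy");o=dict(position=w[0],tcp_rot=w[1:])
px=lambda x,y:(120+x/2.8,100+y/2.8)
k=wray(o,*px(441,341),162);print("knob",k.round(1))
for p in((247,187),(237,263),(264,337)):
    q=wray(o,*px(*p),82);d=q-k;print(q.round(1),np.hypot(*d[:2]).round(1),np.degrees(np.arctan2(-d[1],-d[0])).round(1))
for z in(20,34):
  q=wray(o,*px(185,230),z);d=q-k;print("rib",np.hypot(*d[:2]).round(1),np.degrees(np.arctan2(-d[1],-d[0])).round(1))
p=proj("scene",(543.5,-269,98));print(p)
```

```text
knob [538.2  74.6 162. ]
[482.5  96.8  82. ] 59.9 -21.7
[477.9  74.1  82. ] 60.3 0.5
[484.3  50.9  82. ] 58.8 23.8
rib 90.7 1.9
rib 87.1 0.0
(np.float64(363.36643957127507), np.float64(169.25354295422056))
```

apply_moves(motion=[[[-3.8,0.15,0],0,6],[[-3.8,0.15,0],0,6],[[-3.8,0.15,0],0,6],[[-3.8,0.15,0],0,6],[[-3.8,0.15,0.5],0,6]])

```text
t: 12.9
position: [541.7, -117.8, 232.2]
tcp_rot: [[0.021, 1.0, 0.001], [1.0, -0.021, -0.0], [-0.0, 0.001, -1.0]]
ft_force: [1.4, -0.1, 0.5]
finger_gap: 60.0
grip_force: 0.0
```

apply_moves(motion=[[[-3.8,0.15,0.5],0,6],[[-3.8,0.15,0.5],0,6],[[-3.8,0.15,0.5],0,6],[[-3.8,0.15,0.5],0,6],[[0,0,0],0.12,6]])

```text
t: 13.32
position: [542.4, -274.4, 209.3]
tcp_rot: [[0.141, 0.99, -0.003], [0.99, -0.141, -0.001], [-0.002, -0.003, -1.0]]
ft_force: [0.7, 0.1, 0.6]
finger_gap: 60.1
grip_force: 0.0
```

apply_moves(motion=[[[0,0,0],0.12,6],[[0,0,0],0.12,6],[[0,0,0],0.12,6],[[0,0,0],0.12,6],[[0,0,0],0.12,6]])

```text
t: 13.73
position: [544.0, -268.1, 210.9]
tcp_rot: [[0.68, 0.733, -0.001], [0.733, -0.68, 0.001], [-0.0, -0.001, -1.0]]
ft_force: [0.2, -0.3, 0.6]
finger_gap: 59.8
grip_force: 0.0
```

apply_moves(motion=[[[0,0,0],0.12,6],[[0,0,0],0.12,6],[[0,0,0],0.12,6],[[0,0,0],0.12,6],[[0,0,0],0.12,6]])

```text
t: 14.15
position: [544.0, -268.0, 210.9]
tcp_rot: [[0.975, 0.221, -0.001], [0.221, -0.975, 0.001], [-0.001, -0.001, -1.0]]
ft_force: [0.2, 0.7, -0.1]
finger_gap: 59.6
grip_force: 0.0
```

apply_moves(motion=[[[0,0,0],0.11,6],[[0,0,0],0.12,6],[[0,0,0],0,6],[[0,0,0],0,6],[[0,0,0],0,6]])

```text
t: 14.57
position: [544.2, -268.1, 211.4]
tcp_rot: [[1.0, 0.003, -0.001], [0.003, -1.0, 0.0], [-0.001, -0.0, -1.0]]
ft_force: [-0.5, 0.0, 0.4]
finger_gap: 60.3
grip_force: 0.0
```

Run:
```python
from h import *
o,im=shot("pics/w5.png");np.save("w5.npy",np.array([o["position"],*o["tcp_rot"]]))
delta([543.5,-269,70])
R,G,B=[im[...,i].astype(int) for i in range(3)]
m=((R>1.8*G)&(R>60)).astype(np.uint8)
n,l,s,ce=cv2.connectedComponentsWithStats(m)
for i in range(1,n):
    if s[i,4]>80:print(s[i],ce[i].round(1),wray(o,*ce[i],98).round(1))
```

```text
delta cm [-0.07  0.09 14.15] heading 0.002 j [-0.54  0.16  1.49 -0.    1.49  1.03] tq [ 0.003 -0.035 -0.033] F [ 0.5  0.4 -1.5] t 14.6167
[ 154    0   68   63 3465] [187.7  27.9] [ 659.7 -210.8   98. ]
[  407   182   137   144 10110] [478.8 251.3] [ 506.8 -420.4   98. ]
[267 193  24  24 457] [278.8 204.6] [ 542.9 -269.5   98. ]
```

View pics/w5.png

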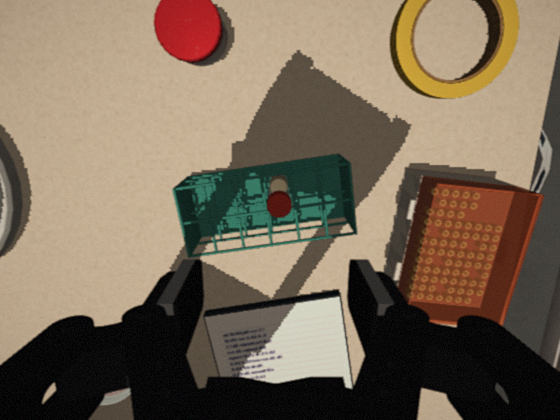

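The red cap is at (278.8,204.6), giving (542.9,-269.5). I descend and grip it.

apply_moves(motion=[[[-0.13,0.14,2.5],0,6],[[0,0,3.3],0,5],[[0,0,3.3],0,5],[[0,0,3],0,5],[[0,0,1.5],0,5]])

```text
t: 15.03
position: [540.6, -268.2, 71.0]
tcp_rot: [[1.0, 0.001, -0.005], [0.001, -1.0, 0.003], [-0.005, -0.003, -1.0]]
ft_force: [-0.8, -0.2, -1.2]
finger_gap: 49.6
grip_force: 0.0
```

apply_moves(motion=[[[0,0,0.5],0,4.5],[[0,0,0],0,3.5],[[0,0,0],0,2.6],[[0,0,0],0,2.2],[[0,0,0],0,1.9]], newtons=20)

```text
t: 15.45
position: [544.4, -270.4, 73.0]
tcp_rot: [[1.0, -0.001, 0.003], [-0.001, -1.0, -0.002], [0.003, 0.002, -1.0]]
ft_force: [0.1, -0.3, 0.2]
finger_gap: 18.7
grip_force: 0.0
```

apply_moves(motion=[[[0,0,0],0,1.7],[[0,0,0],0,1.5],[[0,0,0],0,1.3],[[0,0,0],0,1.3],[[0,0,0],0,1.3]])

```text
t: 15.87
position: [544.4, -270.4, 73.0]
tcp_rot: [[1.0, -0.001, 0.003], [-0.001, -1.0, -0.002], [0.003, 0.002, -1.0]]
ft_force: [-0.4, -0.3, 7.1]
finger_gap: 17.7
grip_force: 19.6
```

```bash
python3 -c "from h import *;delta([542.9,-269.5,70])"
```

```text
delta cm [-0.15 -0.09  0.3 ] heading -0.001 j [-0.55  0.27  1.62  0.    1.24  1.03] tq [-0.022  0.057  0.05 ] F [-0.4 -0.3  7.1] t 15.8667
```

apply_moves(motion=[[[0,0,-1],0,1.3],[[0,0,-2],0,1.3],[[0,0,-3],0,1.3],[[0,0,-3],0,1.3],[[0,0,-3],0,1.3]], newtons=25)

```text
t: 16.28
position: [542.6, -269.4, 192.6]
tcp_rot: [[1.0, -0.001, -0.0], [-0.001, -1.0, 0.0], [-0.0, -0.0, -1.0]]
ft_force: [0.6, -1.3, -0.2]
finger_gap: 17.3
grip_force: 24.4
```

apply_moves(motion=[[[0,0,-2],0,1.3],[[0,0,-1],0,1.3],[[0,0,-0.5],0,1.3],[[0,0,0],0,1.3],[[0,0,0],0,1.3]])

```text
t: 16.7
position: [542.4, -269.3, 224.4]
tcp_rot: [[1.0, -0.001, -0.002], [-0.001, -1.0, 0.001], [-0.002, -0.001, -1.0]]
ft_force: [0.6, 0.2, -0.7]
finger_gap: 17.8
grip_force: 24.4
```

Run:
```python
from h import *
delta([478.4,73.6,226])
o,im=shot("pics/w6.png")
R,G,B=[im[...,i].astype(int) for i in range(3)]
m=((R>1.8*G)&(R>60)).astype(np.uint8)
n,l,s,ce=cv2.connectedComponentsWithStats(m)
for i in range(1,n):
    if s[i,4]>80 and 200<ce[i][0]<350:print(s[i],ce[i].round(1),(np.array(o["tcp_rot"]).T@(wray(o,*ce[i],o["position"][2]+25)-o["position"])).round(1))
cv2.imwrite("pics/w6c.png",cv2.resize(im[180:420,140:420,::-1],(700,600),interpolation=3))
```

```text
delta cm [ -6.45 -34.28  -0.12] heading -0.001 j [-0.55  0.15  1.48  0.    1.51  1.03] tq [-0.018 -0.017 -0.011] F [ 0.6  0.2 -0.7] t 16.7
[ 252  273   47   56 1964] [275.  302.7] [  0.1  -1.2 -25. ]
```

View pics/w6c.png

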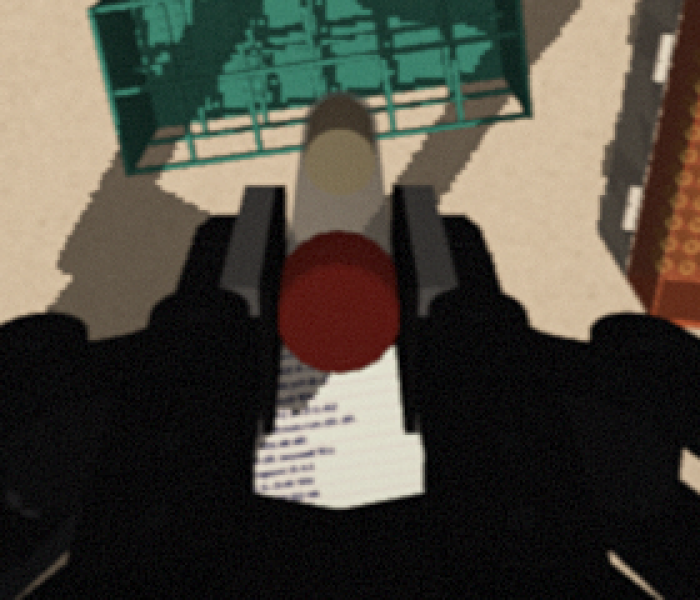

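The cap's top disc is centred at about (275,307). The tube hangs straight between the pads, roughly 1.5 mm toward tool −x. I travel to the well next.

apply_moves(motion=[[[-0.6,-3.4,-0.3],0,1.3],[[-0.6,-3.4,-0.3],0,1.3],[[-0.6,-3.4,0],0,1.3],[[-0.6,-3.4,0],0,1.3],[[-0.6,-3.4,0],0,1.3]])

```text
t: 17.17
position: [511.7, -98.0, 229.6]
tcp_rot: [[1.0, -0.002, -0.003], [-0.002, -1.0, 0.001], [-0.003, -0.001, -1.0]]
ft_force: [-0.3, 0.6, 0.5]
finger_gap: 18.0
grip_force: 24.5
```

apply_moves(motion=[[[-0.6,-3.4,0],0,1.3],[[-0.6,-3.4,0],0,1.3],[[-0.6,-3.4,0],0,1.3],[[-0.6,-3.4,0],0,1.3],[[-0.6,-2.4,0],0,1.3]])

```text
t: 17.58
position: [481.8, 63.0, 229.8]
tcp_rot: [[1.0, -0.0, -0.003], [-0.0, -1.0, 0.001], [-0.003, -0.001, -1.0]]
ft_force: [1.0, 0.3, -0.5]
finger_gap: 17.3
grip_force: 24.5
```

apply_moves(motion=[[[-0.2,-1.3,0],0,1.3],[[0,0,0],0,1.3],[[0,0,0],0,1.3],[[0,0,0],0,1.3],[[0,0,0],0,1.3]])

```text
t: 18.0
position: [481.3, 72.5, 231.1]
tcp_rot: [[1.0, -0.002, -0.001], [-0.002, -1.0, -0.0], [-0.001, 0.0, -1.0]]
ft_force: [0.3, -0.3, -0.4]
finger_gap: 17.4
grip_force: 24.5
```

```bash
python3 -c "from h import *;delta([480.2,73.6,160])"
```

```text
delta cm [-0.11 -0.11  7.11] heading -0.002 j [ 0.04 -0.18  1.79 -0.    1.53  1.62] tq [ 0.006  0.056 -0.024] F [ 0.3 -0.3 -0.4] t 18.0
```

Down to foot ≈ 89 mm (TCP ≈ 158), then look.

apply_moves(motion=[[[-0.11,-0.11,1.5],0,1.3],[[0,0,2],0,1.3],[[0,0,2],0,1.3],[[0,0,1.2],0,1.3],[[0,0,0.4],0,1.3]])

```text
t: 18.42
position: [478.9, 73.6, 158.1]
tcp_rot: [[1.0, -0.003, -0.004], [-0.003, -1.0, -0.0], [-0.004, 0.0, -1.0]]
ft_force: [0.5, -0.2, -0.3]
finger_gap: 18.3
grip_force: 24.5
```

apply_moves(motion=[[[0,0,0],0,1.3],[[0,0,0],0,1.3],[[0,0,0],0,1.3],[[0,0,0],0,1.3],[[0,0,0],0,1.3]])

```text
t: 18.83
position: [481.0, 74.6, 161.9]
tcp_rot: [[1.0, -0.001, 0.002], [-0.001, -1.0, 0.0], [0.002, -0.0, -1.0]]
ft_force: [0.3, 0.0, 0.6]
finger_gap: 17.5
grip_force: 24.5
```

Run:
```python
from h import *
delta([480.2,73.6,150])
o,im=shot("pics/w7.png");np.save("w7.npy",np.array([o["position"],*o["tcp_rot"]]))
cv2.imwrite("pics/w7c.png",cv2.resize(im[190:340,180:380,::-1],(800,600),interpolation=3))
```

```text
delta cm [-0.08  0.1   1.19] heading -0.001 j [ 0.05 -0.14  1.88 -0.    1.39  1.62] tq [-0.001 -0.016  0.009] F [0.3 0.  0.6] t 18.8333
```

View pics/w7c.png

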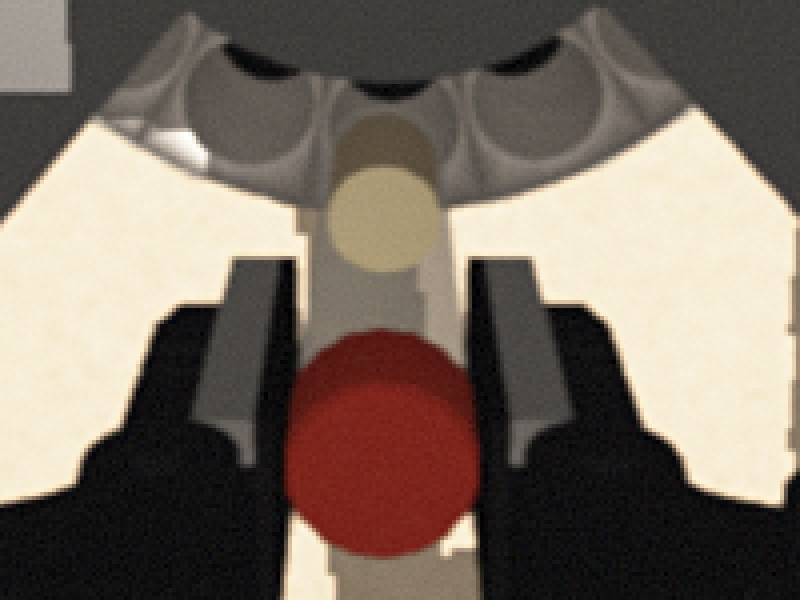

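The tube foot shows at about crop (384,164), the cap disc at (383,468), and the neighbouring wells at (250,95) and (540,95). The middle well is directly beneath the foot.

Run:
```python
from h import *
w=np.load("w7.npy");o=dict(position=w[0],tcp_rot=w[1:]);T=w[0]
px=lambda x,y:(180+x/4,190+y/4)
print("T",T)
print("cap",(wray(o,*px(383,468),T[2]+25)).round(1))
print("foot",[(wray(o,*px(384,y),T[2]-68)).round(1) for y in(156,164,172)])
a=wray(o,*px(250,93),82);b=wray(o,*px(540,93),82);print(a.round(1),b.round(1),"mid well~",((a+b)/2-[60*(1-np.cos(np.radians(22.5))),0,0]).round(1),"chord",np.linalg.norm(a-b),"expect",120*np.sin(np.radians(22.5)))
print("well bottom edge",wray(o,*px(255,165),82).round(1),wray(o,*px(538,162),82).round(1))
for i in range(4):manip.snapshot("wrist");print(manip.observe()["position"].round(1))
```

```text
T [480.99418716  74.58599817 161.86398076]
cap [479.3  75.5 186.9]
foot [array([477. ,  75.3,  93.9]), array([475.7,  75.3,  93.9]), array([474.4,  75.3,  93.9])]
[483.5  96.5  82. ] [483.4  50.5  82. ] mid well~ [478.9  73.5  82. ] chord 46.07170672521527 expect 45.922011883810775
well bottom edge [471.4  96.1  82. ] [471.8  50.5  82. ]
[480.7  74.6 161.4]
[480.6  74.6 161.3]
[480.5  74.6 161.1]
[480.4  74.6 161. ]
```

Run:
```python
from h import *
w=np.load("w7.npy");T=w[0];R=w[1:]
p=manip.camera_params("wrist");f=210/np.tan(np.radians(p["fovy"])/2);M=np.array(p["mount"])
def pj(X):
    q=M[:3,:3].T@(R.T@(np.array(X)-T)-M[:3,3]);return ((p["cx"]+f*q[0]/q[2]-180)*4).round(0),((p["cy"]+f*q[1]/q[2]-190)*4).round(0)
for dx in(-1.7,-3.2,-4.7):
    print(dx,"foot far edge",pj(T+[dx+8.8,.9,-69]),"near",pj(T+[dx-8.8,.9,-69]),"left",pj(T+[dx,.9+8.8,-69]),"right",pj(T+[dx,.9-8.8,-69]))
dx=-1.7
print("captop far/near/left/right",pj(T+[dx+9.4,.9,25]),pj(T+[dx-9.4,.9,25]),pj(T+[dx,.9+9.4,25]),pj(T+[dx,.9-9.4,25]),"cap low far",pj(T+[dx+9.4,.9,13]))
im=cv2.imread("pics/w7.png");print([(int((r-190)*4),im[r,274:279].mean(0).round(0).astype(int).tolist()) for r in range(206,236,1)])
```

```text
-1.7 foot far edge (np.float64(383.0), np.float64(84.0)) near (np.float64(383.0), np.float64(194.0)) left (np.float64(325.0), np.float64(140.0)) right (np.float64(440.0), np.float64(140.0))
-3.2 foot far edge (np.float64(383.0), np.float64(94.0)) near (np.float64(383.0), np.float64(203.0)) left (np.float64(325.0), np.float64(149.0)) right (np.float64(440.0), np.float64(149.0))
-4.7 foot far edge (np.float64(383.0), np.float64(103.0)) near (np.float64(383.0), np.float64(212.0)) left (np.float64(325.0), np.float64(158.0)) right (np.float64(440.0), np.float64(158.0))
captop far/near/left/right (np.float64(383.0), np.float64(375.0)) (np.float64(384.0), np.float64(559.0)) (np.float64(280.0), np.float64(468.0)) (np.float64(487.0), np.float64(468.0)) cap low far (np.float64(383.0), np.float64(316.0))
[(64, [60, 61, 64]), (68, [57, 61, 63]), (72, [58, 61, 63]), (76, [58, 61, 62]), (80, [44, 45, 46]), (84, [18, 18, 20]), (88, [11, 11, 9]), (92, [13, 11, 12]), (96, [30, 31, 32]), (100, [63, 69, 74]), (104, [88, 95, 101]), (108, [92, 99, 106]), (112, [78, 87, 97]), (116, [66, 79, 91]), (120, [61, 78, 89]), (124, [64, 78, 90]), (128, [63, 78, 91]), (132, [63, 80, 91]), (136, [61, 79, 90]), (140, [63, 80, 92]), (144, [63, 79, 92]), (148, [64, 81, 93]), (152, [64, 80, 92]), (156, [64, 81, 93]), (160, [64, 82, 95]), (164, [83, 109, 123]), (168, [114, 148, 166]), (172, [119, 154, 171]), (176, [118, 153, 171]), (180, [117, 152, 170])]
```

apply_moves(motion=[[[0.12,0.17,0],0,1.3],[[0,0,0.2],0,1.3],[[0,0,0.2],0,1.3],[[0,0,0.2],0,1.3],[[0,0,0],0,1.3]])

```text
t: 19.5
position: [481.1, 72.8, 154.0]
tcp_rot: [[1.0, -0.001, -0.001], [-0.001, -1.0, -0.0], [-0.001, 0.0, -1.0]]
ft_force: [0.6, -1.2, -0.1]
finger_gap: 17.5
grip_force: 24.5
```

```bash
python3 -c "from h import *;delta([481.6,72.9,150])"
```

```text
delta cm [ 0.05 -0.01  0.4 ] heading -0.001 j [ 0.04 -0.13  1.89 -0.    1.38  1.62] tq [-0.077  0.039  0.004] F [ 0.6 -1.2 -0.1] t 19.5
```

apply_moves(motion=[[[0,0,0.1],0,1.3],[[0,0,0.1],0,1.3],[[0,0,0.1],0,1.3],[[0,0,0.1],0,1.3],[[0,0,0],0,1.3]])

```text
t: 19.92
position: [481.4, 72.9, 150.6]
tcp_rot: [[1.0, -0.001, -0.0], [-0.001, -1.0, -0.0], [-0.0, 0.0, -1.0]]
ft_force: [0.2, -0.2, -0.8]
finger_gap: 17.6
grip_force: 24.5
```

```bash
python3 -c "from h import *;delta([481.6,72.9,150])"
```

```text
delta cm [ 0.02 -0.    0.06] heading -0.001 j [ 0.04 -0.13  1.89  0.    1.37  1.62] tq [ 0.013  0.009 -0.024] F [ 0.2 -0.2 -0.8] t 19.9167
```

Foot is at about 82 mm with no contact yet. I continue in small steps.

apply_moves(motion=[[[0,0,0.1],0,1.3],[[0,0,0.1],0,1.3],[[0,0,0],0,1.3],[[0,0,0],0,1.3],[[0,0,0],0,1.3]])

```text
t: 20.33
position: [481.6, 72.9, 148.8]
tcp_rot: [[1.0, -0.001, 0.0], [-0.001, -1.0, 0.0], [0.0, -0.0, -1.0]]
ft_force: [0.3, -0.7, -1.8]
finger_gap: 17.7
grip_force: 24.5
```

apply_moves(motion=[[[0,0,0.1],0,1.3],[[0,0,0.1],0,1.3],[[0,0,0],0,1.3],[[0,0,0],0,1.3],[[0,0,0],0,1.3]])

```text
t: 20.75
position: [481.5, 72.9, 146.7]
tcp_rot: [[1.0, -0.001, -0.0], [-0.001, -1.0, -0.0], [-0.0, 0.0, -1.0]]
ft_force: [0.5, -0.2, 1.1]
finger_gap: 17.7
grip_force: 24.5
```

```bash
python3 -c "from h import *;delta([481.6,72.9,101])"
```

```text
delta cm [ 0.01 -0.    4.57] heading -0.001 j [ 0.04 -0.12  1.9  -0.    1.37  1.62] tq [0.028 0.011 0.005] F [ 0.5 -0.2  1.1] t 20.75
```

apply_moves(motion=[[[0,0,0.15],0,1.3],[[0,0,0.15],0,1.3],[[0,0,0.15],0,1.3],[[0,0,0.15],0,1.3],[[0,0,0],0,1.3]])

```text
t: 21.17
position: [481.3, 72.9, 140.3]
tcp_rot: [[1.0, -0.001, -0.001], [-0.001, -1.0, -0.0], [-0.001, 0.0, -1.0]]
ft_force: [0.5, 0.7, -0.8]
finger_gap: 18.0
grip_force: 24.5
```

apply_moves(motion=[[[0,0,0.15],0,1.3],[[0,0,0.15],0,1.3],[[0,0,0.15],0,1.3],[[0,0,0.15],0,1.3],[[0,0,0],0,1.3]])

```text
t: 21.58
position: [481.3, 72.9, 134.4]
tcp_rot: [[1.0, -0.001, -0.001], [-0.001, -1.0, -0.0], [-0.001, 0.0, -1.0]]
ft_force: [-0.2, 0.7, -0.1]
finger_gap: 17.6
grip_force: 24.5
```

```bash
python3 -c "from h import *;delta([481.6,72.9,101])"
```

```text
delta cm [ 0.03 -0.    3.34] heading -0.001 j [ 0.04 -0.11  1.91  0.    1.34  1.62] tq [-0.006 -0.036  0.   ] F [-0.2  0.7 -0.1] t 21.5833
```

apply_moves(motion=[[[0,0,0.2],0,1.3],[[0,0,0.2],0,1.3],[[0,0,0.2],0,1.3],[[0,0,0.2],0,1.3],[[0,0,0],0,1.3]])

```text
t: 22.0
position: [481.2, 72.8, 126.2]
tcp_rot: [[1.0, -0.001, -0.001], [-0.001, -1.0, -0.0], [-0.001, 0.0, -1.0]]
ft_force: [-0.6, 0.2, -0.7]
finger_gap: 17.6
grip_force: 24.5
```

apply_moves(motion=[[[0,0,0.2],0,1.3],[[0,0,0.2],0,1.3],[[0,0,0.2],0,1.3],[[0,0,0.2],0,1.3],[[0,0,0],0,1.3]])

```text
t: 22.42
position: [481.2, 72.9, 118.2]
tcp_rot: [[1.0, -0.001, -0.001], [-0.001, -1.0, -0.0], [-0.001, 0.0, -1.0]]
ft_force: [-1.7, 0.1, 0.1]
finger_gap: 17.4
grip_force: 24.5
```

apply_moves(motion=[[[0,0,0.15],0,1.3],[[0,0,0.15],0,1.3],[[0,0,0.15],0,1.3],[[0,0,0.15],0,1.3],[[0,0,0],0,1.3]])

```text
t: 22.83
position: [481.3, 72.9, 112.4]
tcp_rot: [[1.0, -0.001, -0.001], [-0.001, -1.0, -0.0], [-0.001, 0.0, -1.0]]
ft_force: [0.1, -0.4, -1.1]
finger_gap: 17.6
grip_force: 24.5
```

```bash
python3 -c "from h import *;delta([481.6,72.9,103])"
```

```text
delta cm [ 0.03 -0.    0.94] heading -0.001 j [ 0.04 -0.09  1.93  0.    1.3   1.62] tq [ 0.003  0.066 -0.002] F [ 0.1 -0.4 -1.1] t 22.8333
```

apply_moves(motion=[[[0,0,0.15],0,1.3],[[0,0,0.15],0,1.3],[[0,0,0.15],0,1.3],[[0,0,0.15],0,1.3],[[0,0,0],0,1.3]])

```text
t: 23.25
position: [481.3, 72.9, 106.4]
tcp_rot: [[1.0, -0.001, -0.001], [-0.001, -1.0, 0.0], [-0.001, -0.0, -1.0]]
ft_force: [-0.5, -0.2, -0.6]
finger_gap: 17.4
grip_force: 24.5
```

apply_moves(motion=[[[0,0,0.08],0,1.3],[[0,0,0.08],0,1.3],[[0,0,0],0,1.3],[[0,0,0],0,1.3],[[0,0,0],0,1.3]])

```text
t: 23.67
position: [481.6, 72.9, 105.3]
tcp_rot: [[1.0, -0.001, 0.0], [-0.001, -1.0, -0.0], [0.0, 0.0, -1.0]]
ft_force: [-0.4, 0.5, -0.5]
finger_gap: 18.0
grip_force: 24.5
```

```bash
python3 -c "from h import *;delta([481.6,72.9,103])"
```

```text
delta cm [ 0.   -0.    0.23] heading -0.001 j [ 0.04 -0.08  1.94 -0.    1.28  1.62] tq [-0.018  0.018 -0.013] F [-0.4  0.5 -0.5] t 23.6667
```

apply_moves(motion=[[[0,0,0.1],0,1.3],[[0,0,0],0,1.3],[[0,0,0],0,1.3],[[0,0,0],0,1.3],[[0,0,0],0,1.3]])

```text
t: 24.08
position: [481.6, 72.9, 104.2]
tcp_rot: [[1.0, -0.001, 0.0], [-0.001, -1.0, 0.0], [0.0, -0.0, -1.0]]
ft_force: [-0.2, -0.6, 0.1]
finger_gap: 18.1
grip_force: 24.5
```

apply_moves(motion=[[[0,0,0.1],0,1.3],[[0,0,0],0,1.3],[[0,0,0],0,1.3],[[0,0,0],0,1.3],[[0,0,0],0,1.3]])

```text
t: 24.5
position: [481.5, 72.9, 103.2]
tcp_rot: [[1.0, -0.001, 0.0], [-0.001, -1.0, -0.0], [0.0, 0.0, -1.0]]
ft_force: [-0.1, -0.9, -0.2]
finger_gap: 17.7
grip_force: 24.6
```

```bash
python3 -c "from h import *;delta([481.6,72.9,103])"
```

```text
delta cm [ 0.01 -0.    0.02] heading -0.001 j [ 0.04 -0.08  1.94 -0.    1.28  1.62] tq [0.024 0.029 0.056] F [-0.1 -0.9 -0.2] t 24.5
```

apply_moves(motion=[[[0,0,0.07],0,1.3],[[0,0,0],0,1.3],[[0,0,0],0,1.3],[[0,0,0],0,1.3],[[0,0,0],0,1.3]])

```text
t: 24.92
position: [481.9, 72.9, 103.0]
tcp_rot: [[1.0, -0.001, 0.001], [-0.001, -1.0, 0.0], [0.001, -0.0, -1.0]]
ft_force: [-0.9, 0.3, 5.3]
finger_gap: 17.6
grip_force: 24.8
```

apply_moves(motion=[[[0,0,0.07],0,1.3],[[0,0,0],0,1.3],[[0,0,0],0,1.3],[[0,0,0],0,1.3],[[0,0,0],0,1.3]])

```text
t: 25.33
position: [482.5, 72.9, 102.9]
tcp_rot: [[1.0, -0.001, 0.002], [-0.001, -1.0, 0.0], [0.002, -0.0, -1.0]]
ft_force: [-0.8, -0.0, 8.9]
finger_gap: 17.5
grip_force: 25.2
```

```bash
python3 -c "from h import *;delta([481.6,72.9,103])"
```

```text
delta cm [-0.09 -0.   -0.01] heading -0.001 j [ 0.04 -0.08  1.94 -0.    1.28  1.62] tq [-0.048  0.121  0.031] F [-0.8 -0.   8.9] t 25.3333
```

Foot is on the floor of the well. I ease off, open slightly and rise.

apply_moves(motion=[[[0,0,-0.12],0,1.3],[[0,0,0],0,1.3],[[0,0,0],0,1.7],[[0,0,0],0,1.9],[[0,0,0],0,2.2]], newtons=20)

```text
t: 25.75
position: [481.1, 72.9, 102.5]
tcp_rot: [[1.0, -0.001, -0.001], [-0.001, -1.0, 0.0], [-0.001, -0.0, -1.0]]
ft_force: [0.2, 0.5, -0.0]
finger_gap: 21.8
grip_force: 0.0
```

apply_moves(motion=[[[0,0,0],0,2.6],[[0,0,0],0,3.2],[[0,0,0],0,3.6],[[0,0,0],0,3.6],[[0,0,0],0,3.6]])

```text
t: 26.17
position: [481.5, 72.9, 102.9]
tcp_rot: [[1.0, -0.001, -0.0], [-0.001, -1.0, 0.0], [-0.0, -0.0, -1.0]]
ft_force: [0.7, -0.2, 0.0]
finger_gap: 36.2
grip_force: 0.0
```

apply_moves(motion=[[[0,0,-0.5],0,3.6],[[0,0,-1],0,3.6],[[0,0,-2],0,3.6],[[0,0,-2.5],0,3.6],[[0,0,-2.5],0,3.6]])

```text
t: 26.58
position: [481.2, 72.9, 189.5]
tcp_rot: [[1.0, -0.001, -0.0], [-0.001, -1.0, -0.0], [-0.0, 0.0, -1.0]]
ft_force: [-0.5, 0.5, 0.2]
finger_gap: 35.8
grip_force: 0.0
```

apply_moves(motion=[[[0,0,-2],0,3.6],[[0,0,-1],0,3.6],[[0,0,0],0,3.6],[[0,0,0],0,3.6],[[0,0,0],0,3.6]])

```text
t: 27.0
position: [480.8, 72.8, 216.5]
tcp_rot: [[1.0, -0.001, -0.002], [-0.001, -1.0, -0.0], [-0.002, 0.0, -1.0]]
ft_force: [0.5, 0.7, -0.5]
finger_gap: 36.2
grip_force: 0.0
```

Run:
```python
from h import *
delta([478.4,73.6,220])
o,im=shot("pics/w8.png");np.save("w8.npy",np.array([o["position"],*o["tcp_rot"]]))
R,G,B=[im[...,i].astype(int) for i in range(3)]
m=((R>1.8*G)&(R>60)).astype(np.uint8)
n,l,s,ce=cv2.connectedComponentsWithStats(m)
for i in range(1,n):
    if s[i,4]>80:print(s[i],ce[i].round(1),wray(o,*ce[i],128).round(1))
```

```text
delta cm [-0.24 -0.08 -0.34] heading -0.001 j [ 0.04 -0.17  1.81 -0.    1.5   1.62] tq [ 0.049  0.026 -0.037] F [ 0.5  0.7 -0.5] t 27.0
[105 189  11  11  94] [110.  193.7] [493.7 181.4 128. ]
[263 199  27  29 619] [275.5 213. ] [480.5  73.8 128. ]
```

View pics/w8.png

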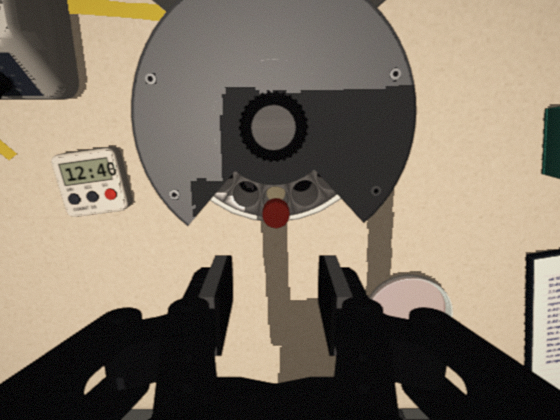

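The cap is at (275.5,213), which puts it at (480.5,73.8) at height 128 mm. The tube stands upright in the mid-window well, the bystanders are undisturbed and the gripper is clear.

```bash
python3 -c "
from workcell import manip
print(manip.hand_in())"
```

```text
the job is handed in; nothing more can be done
None
```

The tube is in carousel position 5, fully down and upright in the mid-window well, and the job is handed in at about 27 s of the 72 s. The carousel started at position 4; I felt the stop at about 0.41 N·m, eased back to position 1 and counted four clicks anticlockwise. The timer, pen and jar were not touched.

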